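Pin the magnifier arm into its clevis

TASK

The magnifier's arm has been set between the two ears of the bracket on its stand, but its pivot pin is still in the wooden block. Take the long-handled pivot pin and thread it down through the upper ear, the arm's eye and the lower ear until its flange sits flat on the upper ear, then let go. The bracket may be clamped anywhere along its short slot, so feel for the hole gently and never force the pin; leave the other pin, the glassware and the rest of the table alone.

Things in the scene. Friction and masses are not known exactly. Their poses are not given: they have to be found in the camera images.
- stand: Aluminium magnifier stand, fixed. Foot plate 280 x 110 x 12 mm (x -105 to +175, y +-55). Origin: on the table, 18 mm along +x from below ear_ref; z up, +x along the arm towards its round black lens ring (90 mm across, 132 +-15 mm out along +x, 88 to 102 mm high). A steel bracket with two level ears, one above the other, is clamped to its column.
- ear_ref (a point): Top face of the upper ear (120 mm above the table), rear end of the bracket's adjustment; fixed to the stand, same axes. The real hole, 11.5 mm wide and upright, lies on this y, 3 to 33 mm from here along +x: the bracket is clamped at a place that is NOT reported, only seen or felt (the pin's nose lands on solid ear, or sinks in). Ears: 74 mm in x (hole central), 44 in y, 12 thick.
- eye_ref (a point): Same x and y as ear_ref, 95 mm above the table: middle height of the arm's eye between the ears (34 x 30 mm, 14 mm thick, 88 to 102 mm high). Its 11.5 mm hole may be off the ears' holes by up to 2 mm along x; the arm slides that far at about 1 N, so the pin's tapered nose wedges it into line.
- lower_ref (a point): Same x and y as ear_ref, underside of the lower ear (70 to 82 mm above the table), whose 11.5 mm hole is exactly below the upper one. A small spring catch in it presses sideways on the pin: the last 18 mm or so need a steady push of about 5 to 15 N; the pin does not fall home by itself. Pushing harder than about 25 N counts as forcing.
- column_top (a point): Top of the stand's forked column, 116 mm above the table, 42 mm in x and 49 mm in y, 62 mm behind ear_ref along x. It holds the bracket.
- block: Wooden pin block, fixed, 60 (x) x 130 (y) x 70 mm high. Origin under its centre. Two upright 13 mm holes at y = -35 and +35 mm hold the two pins, standing; the pins' flange or collar rests on its top.
- pin_mid (a point): The pivot pin, half-way up (56 mm above its tip); z points up to its handle. 112 mm, 0.11 kg: steel shaft 10 mm thick, 62 long, lowest 9 mm tapering to a flat 6.4 mm nose; flange 26 mm wide, 5 thick; round black handle 16 mm wide, 45 tall (67 to 112 mm above the tip), taller and slimmer than the other pin's knob. Stands in either hole of the block, its handle 75 to 120 mm above the table.
- pin_tip (a point): Lowest point of the pivot pin, on its axis. When the pin is home in the stand it is 58 mm above the table.
- stub: The other pin in the block, with a broad flat black knob (34 mm diameter, 12 mm thick); origin at its tip. Not needed.
- dish: Shallow glass dish, 68 mm diameter, 16 mm high, on the stand's foot under the lens; origin at its underside centre.
- flask: Amber flask, 68 mm diameter at the bottom, 120 mm high; origin at its underside centre.
- vial: Small green glass vial with a steel cap, 28 mm diameter, 55 mm high; origin at its underside centre.
- jar: Amber jar with an aluminium cap, 48 mm diameter, 75 mm high; origin at its underside centre.
- nut: Brown seed nut, 32 mm wide, 31 mm high; origin at its underside centre.
- pencil: Black pencil lying flat, 150 mm long, 8 mm thick; origin at its underside centre, x along it.

How it is judged (in metres and radians):
On the way, in this order (a step that is already met when the one before it is completed fails the run):
1. the pivot pin is drawn out of the block (height (world z) of pin_tip above 0.085 m), for 0.1 s.
2. the pin's nose is through the upper ear (z of pin_tip in the frame of ear_ref below -0.013 m and x of pin_tip in the frame of ear_ref between 0 and 0.036 m and y of pin_tip in the frame of ear_ref between -0.006 and 0.006 m), for 0.05 s.
At the end, for the whole second after the job is handed in: The pivot pin stands upright (within 0.06 rad) through both ears and the eye, tip at least 60 mm below the upper ear's top (flange within 2 mm of it), 0 to 36 mm along x and within 6 mm along y of ear_ref, let go; the other pin is within 20 mm of where it was (z of pin_tip in the frame of ear_ref below -0.06 m and x of pin_tip in the frame of ear_ref between 0 and 0.036 m and y of pin_tip in the frame of ear_ref between -0.006 and 0.006 m and angle between pin_mid's own z axis and vertical below 0.06 rad and distance of stub from where it was at the start of the episode below 0.02 m); the robot touches nothing.
It fails at once if the pin is forced: over 40 N of contact between the pin and the stand (contact force between pin and stand above 40 N).
It fails at once if the robot pushes on the stand with more than 20 N (contact force between the arm and stand above 20 N).
It fails at once if the other pin is taken from the block (moved over 20 mm) (distance of stub from where it was at the start of the episode above 0.02 m).
It fails at once if glassware, nut or pencil is disturbed (moved over 30 mm) (distance of any of dish, flask, vial, jar, nut, pencil from where it was at the start of the episode above 0.03 m).
It also fails if it takes over 72 s, if anything falls off the work surface, if the arm or the gripper's body presses on something with over 40 N, if the wrist force passes 120 N, or if a joint passes its speed limit or range.

ROBOT

A 6-joint arm with a two-finger parallel gripper is mounted at the origin on the work surface. World frame = base frame: x ahead of the robot, y to its left, z up, the work surface at z = 0. Lengths are in m, angles in degrees, forces in N, time in s.
With the tool pointing down it reaches from about 0.3 to 0.75 m from the base axis. Payload 8.5 kg.
Tool frame: the origin (TCP) lies at the very end of the fingers, on their centre line; the grasp point (between the pads) lies 19 mm behind it; z points along the fingers, y is the direction in which the jaws open and shut (so a half turn about z gives the same grasp; the last joint's range is limited). The gripper opens to 85 mm and grips with 20 to 120 N. Pads are 22 mm wide; open, the fingers measure 114 mm over their backs; the gripper's body (76 mm by 85 mm) begins 54 mm behind the grasp point. The pads swing forward as they close: fully open they stand 13 mm farther back than shut.
Start: joints at [52.294, 21.807, 74.336, -0, 83.858, -12.336], TCP at [0.236, 0.497, 0.231] pointing down, gripper open.
Joint ranges: [-178.18, 178.18], [-50.72, 133.34], [12.68, 142.11], [-81.47, 261.47], [9.98, 163.14], [-165.26, 165.26]. Speed limits (degrees/s): [136.94, 136.94, 180, 180, 180, 180].

INTERFACE

Orientations are given as a 3x3 rotation matrix whose columns are the frame's x, y, z axes.
In Python, from rig import env, vision, close_job, spotter gives the robot as it stands. The module is installed in compiled form; this text tells all that it offers.
- The arm moves only by the tool jog_arm, never from a script. Its argument "plan" is a list that holds one entry, the list of rows, each a list of 6 numbers: the shift along the tool's x, y, z in units of 40 mm (1.0 is 40 mm), then the turn, a rotation vector about the tool's x, y, z in units of 0.15 rad (1.0 is 0.15 rad). A call has 1 to 10 rows; each row shifts and turns the commanded pose from where the row before left it, along the tool's axes as they then stand; what a row does not reach is not made up. A row lasts 1/10 s, in which the tool goes at most 50 mm and 8.59 degrees, less where a joint would pass 70% of its speed; a pose out of reach is approached as far as the arm can. A call with a number of a shift or a turn outside -1 to 1 is refused whole. A call with a gripper value outside its range is refused whole. "grip" is the opening, from -1 (shut) to 1 (fully open), set as the call begins (left out, the last holds). The fingers move at their own pace and stop on an object; "squeeze" is the grip in N (left out, the last holds). Time passes only in rows, so rows that do not move let the fingers close. It gives the time, the measured TCP pose, the force and the opening at its end, in the units of the state.
- env.observe(): the state, without advancing time (a new reading comes with each control period).
- vision.get_image(name): name is "scene" or "top" or "wrist"; returns (picture, depth): 400x640x3 uint8, red, green, blue; 400x640 float32, m along the optical axis (not along the pixel's ray), 0 where there is no reading.
- vision.camera_info(name): a dict with "fx", "fy", "cx", "cy" (pixels), "rvec" (rotation vector, rad) and "tvec" (3), from world to camera coordinates, as OpenCV has them. Camera axes: x right, y down, z forward; pixel columns grow to the right and rows downward; lengths in m; the calibration is good to about 2 mm. The wrist camera is an equidistant fisheye: a pixel r from the principal point sees the ray r / f radians off the axis. A picture is of the moment at which its call begins: read the wrist's pose just before it. camera_info takes no time and is no camera call; for the wrist camera it gives the pose at the moment of the call.
- close_job(): hands the job in, once; it reports no verdict.
Trained networks look in the newest picture that a camera, given by its name, has taken for a name from the list of things; names that differ only in an ending like _2 or _b are one class to them, and where a whole thing is asked for, a point or a joint stands for the part that bears it (a point fixed in the world has none). Each returns a list of dicts, best first, with "score" (0 to 1); they miss things now and then, are a little off and sometimes report something else, mostly with a low value. They report only what shows in the picture. A call takes as long as a camera call.
- spotter.trace(camera, query): "pixels" (400x640 bool, what is visible of it) and "rect" ([left, top, right, bottom] in pixels, round what is visible of it).
The state is a dict: "time_s": time; "q": joint angles; "qvel": joint speeds; "joint_efforts": joint torques, N m; "position": TCP position; "tool_rot": TCP orientation; "ft_force": force on the tool from outside, world axes, zero at the start; "wrist_torque": the same for the moment, N m; "grip_width": finger opening in m.
Only numpy, scipy, OpenCV 4.12 (cv2) and the standard library are available. Lean on these libraries where they do the work, as an engineer would, in place of code of your own. Each camera call takes 0.05 s, during which the arm holds its last target.

## Working session

There is one attempt and no reset: what is moved stays moved. The work goes in short steps, Python scripts to look and compute and a tool call to move; the robot and the scene stay as the last step left them, time stands still between calls to the robot, and variables do not carry over. Pictures are saved under pics/ and viewed, and the job is handed in when it is done.

Besides the shell and the picture viewer there is one more tool, called after "Call:" by a JSON object that holds its "name" and its "arguments". jog_arm: Moves the arm, as the interface text tells. Its arguments: {"type":"object","properties":{"plan":{"type":"array"},"grip":{"type":"number"},"squeeze":{"type":"number"}},"required":["plan"]}

```bash
mkdir -p pics; ls
python3 - <<'E'
from rig import env, vision, spotter
import cv2, numpy as np
s=env.observe(); print({k:np.round(v,3).tolist() for k,v in s.items()})
for n in ["scene","top","wrist"]:
    im,d=vision.get_image(n); cv2.imwrite(f"pics/{n}0.png",im[:,:,::-1]); np.save(f"pics/{n}0_d.npy",d)
    print(n,vision.camera_info(n), d.min(), d.max())
E
```

```text
pics
{'time_s': 0.0, 'q': [52.295, 21.84, 74.384, -0.002, 83.859, -12.338], 'qvel': [-0.045, -0.081, -0.009, 0.092, 0.086, 0.013], 'joint_efforts': [0.001, -44.844, -23.129, -0.0, 0.005, -0.0], 'position': [0.235, 0.497, 0.231], 'tool_rot': [[-0.904, 0.428, -0.001], [0.428, 0.904, -0.001], [0.0, -0.001, -1.0]], 'ft_force': [-0.219, 0.753, 0.125], 'wrist_torque': [0.03, 0.004, -0.011], 'grip_width': 0.086}
scene {'fx': 439.25007499948737, 'fy': 439.25007499948737, 'cx': 314.56798266578943, 'cy': 195.55069309569376, 'rvec': array([ 1.5812995 ,  2.10593744, -0.71958325]), 'tvec': array([ 0.14721177, -0.3760965 ,  1.61320274])} 0.0 3.3676672
top {'fx': 374.16373997738873, 'fy': 374.16373997738873, 'cx': 322.4973252360148, 'cy': 204.3552133213907, 'rvec': array([ 2.23650014, -2.18767821,  0.01766467]), 'tvec': array([-0.02594377,  0.569091  ,  0.99968316])} 0.0 1.7932814
wrist {'fx': 309.70691628693146, 'fy': 309.70691628693146, 'cx': 319.99530444700457, 'cy': 196.60532065995855, 'rvec': array([-2.4186313 , -1.52945875, -0.24573672]), 'tvec': array([-0.55073566, -0.04133067,  0.38047193])} 0.0 1.4895241
```

View pics/scene0.png

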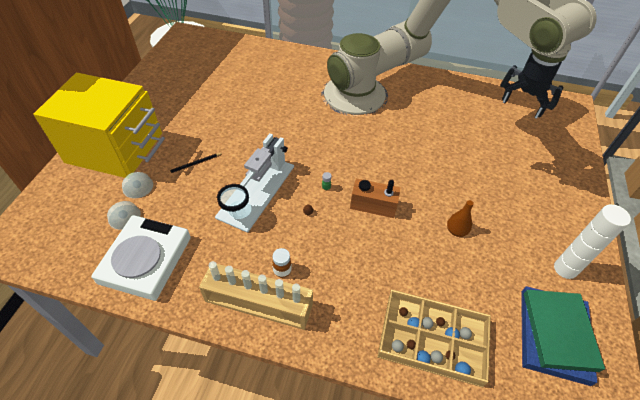

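View pics/top0.png

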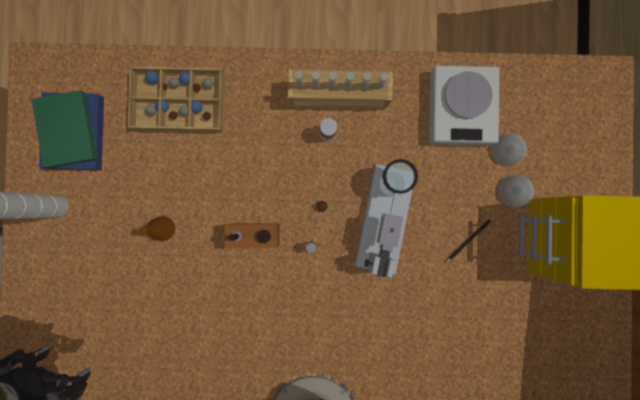

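View pics/wrist0.png

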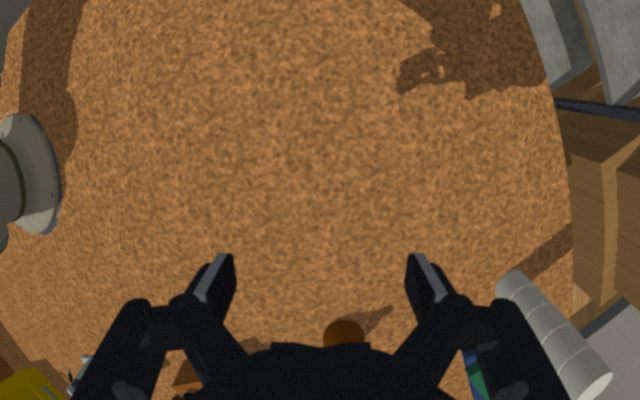

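The scene view shows the block at about (376,197), with the slim handle at (390,187) and the broad knob at (365,185). The stand is at (258,183) with its lens ring at (233,197). In the top view the pin handle is at (235,237), the knob at (264,237), the ears near (390,230) and the ring at (400,176). Next I'll measure these.

```bash
cat > h.py <<'E'
import numpy as np, cv2
from rig import env, vision, spotter
def ext(n):
    c=vision.camera_info(n); R=cv2.Rodrigues(np.array(c["rvec"]))[0]; return c,R,np.array(c["tvec"])
def ray(c,R,uv,fish=False):
    x=(uv[0]-c["cx"])/c["fx"]; y=(uv[1]-c["cy"])/c["fy"]
    if fish:
        r=np.hypot(x,y); k=np.sin(r)/max(r,1e-9); d=np.array([x*k,y*k,np.cos(r)])
    else: d=np.array([x,y,1.])
    return R.T@d
def at_z(n,uv,z,info=None):
    c,R,t=info or ext(n); o=-R.T@t; d=ray(c,R,uv,n=="wrist"); return o+d*(z-o[2])/d[2]
def proj(n,P,info=None):
    c,R,t=info or ext(n); p=R@np.asarray(P,float)+t
    if n=="wrist":
        a=np.arctan2(np.hypot(p[0],p[1]),p[2]); h=np.hypot(p[0],p[1]); q=p[:2]/max(h,1e-9)*a
    else: q=p[:2]/p[2]
    return np.array([c["cx"]+c["fx"]*q[0],c["cy"]+c["fy"]*q[1]])
def cloud(n,d,mask,info=None):
    c,R,t=info or ext(n); v,u=np.nonzero(mask&(d>0)); z=d[v,u]
    x=(u-c["cx"])/c["fx"]; y=(v-c["cy"])/c["fy"]
    if n=="wrist":
        r=np.hypot(x,y); k=np.tan(r)/np.maximum(r,1e-9); x,y=x*k,y*k
    P=np.stack([x*z,y*z,z],1); return (P-t)@R,np.stack([u,v],1)
E
python3 - <<'E'
from h import *
for cam in ["top","scene"]:
    im,d=vision.get_image(cam)
    for q in ["stand","column_top","block","pin_mid","stub","dish","flask","vial","jar","nut","pencil"]:
        r=spotter.trace(cam,q)
        for e in r[:2]:
            P,_=cloud(cam,d,e["pixels"])
            print(cam,q,round(e["score"],2),np.round(e["rect"]).tolist(),e["pixels"].sum(),np.round(np.median(P,0),3) if len(P) else None, np.round(P.max(0),3) if len(P) else None)
    s=[(200,130,420,280),(150,120,420,240)][cam=="scene"]
    cv2.imwrite(f"pics/{cam}_z.png",cv2.resize(im[s[1]:s[3],s[0]:s[2],::-1],None,fx=2.9,fy=2.9,interpolation=cv2.INTER_CUBIC))
E
```

```text
top stand 0.57 [356.0, 158.0, 422.0, 276.0] 4664 [ 0.539 -0.171  0.081] [ 0.697 -0.103  0.125]
top column_top 0.71 [356.0, 157.0, 419.0, 276.0] 4795 [ 0.541 -0.17   0.062] [ 0.7   -0.104  0.125]
top block 0.6 [228.0, 219.0, 280.0, 248.0] 1037 [0.49  0.164 0.071] [0.519 0.239 0.087]
top pin_mid 0.52 [227.0, 230.0, 242.0, 242.0] 90 [0.486 0.195 0.089] [0.495 0.208 0.124]
top stub 0.73 [256.0, 233.0, 270.0, 247.0] 146 [0.487 0.129 0.088] [0.502 0.146 0.093]
top stub 0.48 [227.0, 233.0, 240.0, 242.0] 87 [0.485 0.196 0.099] [0.495 0.21  0.124]
top flask 0.88 [140.0, 216.0, 174.0, 241.0] 548 [0.498 0.399 0.056] [0.527 0.423 0.124]
top vial 0.64 [309.0, 242.0, 317.0, 256.0] 117 [0.46  0.014 0.055] [0.472 0.031 0.06 ]
top jar 0.53 [318.0, 117.0, 338.0, 139.0] 348 [ 0.758 -0.023  0.074] [0.802 0.    0.079]
top nut 0.68 [317.0, 200.0, 331.0, 211.0] 89 [ 0.565 -0.012  0.026] [0.578 0.001 0.032]
top pencil 0.73 [445.0, 217.0, 490.0, 262.0] 226 [ 0.488 -0.41   0.008] [ 0.54  -0.349  0.014]
scene stand 0.93 [219.0, 134.0, 295.0, 229.0] 3502 [ 0.544 -0.169  0.059] [ 0.689 -0.104  0.124]
scene colum
[... 504 characters left out ...]
 235.0] 3722 [ 0.544 -0.17   0.034] [ 0.689 -0.104  0.124]
scene dish 0.54 [231.0, 206.0, 249.0, 217.0] 141 [ 0.638 -0.188  0.019] [ 0.662 -0.167  0.028]
scene flask 0.88 [450.0, 200.0, 471.0, 236.0] 600 [0.515 0.407 0.048] [0.535 0.444 0.122]
scene flask 0.71 [362.0, 176.0, 369.0, 190.0] 116 [0.493 0.13  0.086] [0.507 0.146 0.092]
scene vial 0.42 [323.0, 173.0, 327.0, 190.0] 151 [0.468 0.015 0.038] [0.477 0.027 0.058]
scene jar 0.61 [271.0, 249.0, 290.0, 277.0] 418 [ 0.78  -0.02   0.067] [0.793 0.001 0.077]
scene nut 0.67 [308.0, 206.0, 315.0, 214.0] 79 [ 0.574 -0.009  0.022] [0.584 0.003 0.033]
scene pencil 0.75 [169.0, 151.0, 223.0, 173.0] 204 [ 0.481 -0.402  0.004] [ 0.543 -0.346  0.013]
```

View pics/top_z.png

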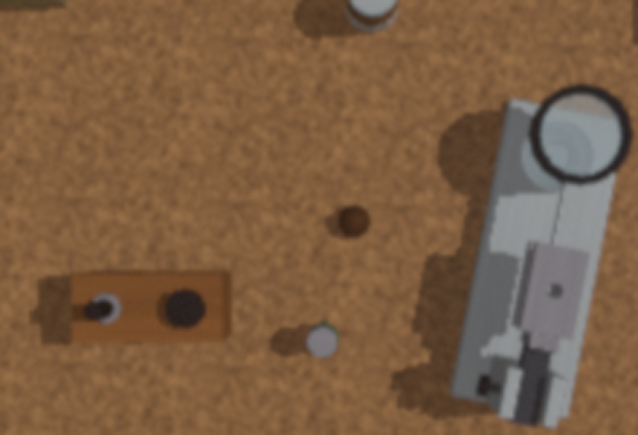

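View pics/scene_z.png

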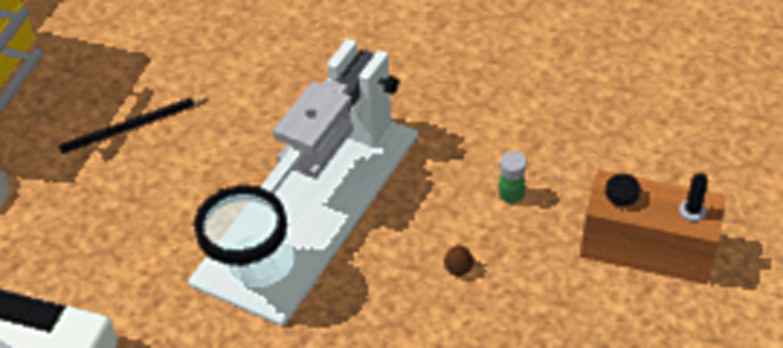

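The hole in the upper ear shows in both crops: top at about (391.7,230.3) and scene at about (257,159). The pin's white flange is at about (236,236) in the top image. Next I'll triangulate these.

Run:
```python
from h import *
T=ext("top"); S=ext("scene")
def dark(im,box):
    x0,y0,x1,y1=box; g=im[y0:y1,x0:x1].mean(2); w=np.clip(np.median(g)-15-g,0,None); v,u=np.mgrid[y0:y1,x0:x1]; return (u*w).sum()/w.sum(),(v*w).sum()/w.sum()
it,dt=vision.get_image("top"); isc,ds=vision.get_image("scene")
ht=dark(it,(388,226,397,235)); hs=dark(isc,(253,155,262,163))
print("hole px",ht,hs)
print("hole",at_z("top",ht,.12,T),at_z("scene",hs,.12,S))
# ear top face points
P,uv=cloud("top",dt,np.ones_like(dt,bool),T)
m=(P[:,2]>.112)&(P[:,2]<.127)&(abs(P[:,0]-.53)<.12)&(abs(P[:,1]+.17)<.1)
r=cv2.minAreaRect(P[m,:2].astype(np.float32)*1000); print("ear+col top",r, P[m,2].mean())
Ps,uvs=cloud("scene",ds,np.ones_like(ds,bool),S)
for nm,Q in (("top",P),("scene",Ps)):
  for nmm,(lo,hi) in {"ear":(.1165,.126)}.items():
    m=(Q[:,2]>lo)&(Q[:,2]<hi)&(abs(Q[:,0]-.53)<.1)&(abs(Q[:,1]+.17)<.08)
    print(nm,nmm,m.sum(),Q[m].mean(0),cv2.minAreaRect(Q[m,:2].astype(np.float32)*1000))
  m=(Q[:,2]>.005)&(Q[:,2]<.022)&(abs(Q[:,0]-.56)<.2)&(abs(Q[:,1]+.17)<.13); print(nm,"foot",m.sum(),cv2.minAreaRect(Q[m,:2].astype(np.float32)*1000))
  m=(Q[:,2]>.064)&(Q[:,2]<.074)&(abs(Q[:,0]-.49)<.06)&(abs(Q[:,1]-.165)<.09); print(nm,"block",m.sum(),cv2.minAreaRect(Q[m,:2].astype(np.float32)*1000))
  m=(Q[:,2]>.08)&(Q[:,2]<.13)&(abs(Q[:,0]-.49)<.06)&(abs(Q[:,1]-.2)<.03); print(nm,"handle",m.sum(),Q[m].mean(0),Q[m].min(0),Q[m].max(0))
  m=(Q[:,2]>.116)&(Q[:,2]<.13)&(abs(Q[:,0]-.49)<.06)&(abs(Q[:,1]-.2)<.03); print(nm,"handle top",m.sum(),Q[m].mean(0) if m.any() else 0)
  m=(Q[:,2]>.084)&(Q[:,2]<.1)&(abs(Q[:,0]-.49)<.06)&(abs(Q[:,1]-.13)<.03); print(nm,"knob",m.sum(),Q[m].mean(0))
```

```text
hole px (np.float64(391.3702950152595), np.float64(229.81688708036629)) (np.float64(256.75206611570246), np.float64(158.76280991735538))
hole [ 0.51071986 -0.1783284   0.12      ] [ 0.51519195 -0.17790893  0.12      ]
ear+col top ((477.0057373046875, -170.7791290283203), (49.33815383911133, 141.47235107421875), 79.82990264892578) 0.11964403798393732
top ear 634 [ 0.5048282  -0.17559875  0.12044574] ((487.2347412109375, -172.28961181640625), (46.92118453979492, 120.8023910522461), 79.82990264892578)
top foot 2242 ((562.8214721679688, -169.4746551513672), (258.78448486328125, 393.5346374511719), 89.99262237548828)
top block 981 ((486.27960205078125, 165.55703735351562), (58.00909423828125, 129.15521240234375), 1.256288766860962)
top handle 56 [0.48542726 0.19795751 0.11290485] [0.47814334 0.19269579 0.0839994 ] [0.49242644 0.20685222 0.12352619]
top handle top 34 [0.48460198 0.19988008 0.12085075]
top knob 146 [0.48676479 0.13035651 0.0884824 ]
scene ear 289 [ 0.51005558 -0.17676205  0.11911175] ((491.78143310546875, -174.33168029785156), (47.35730743408203, 121.4806137084961), 81.67725372314453)
scene foot 1720 ((587.92822265625, -172.0039520263672), (206.724609375, 372.0057373046875), 82.22896575927734)
scene block 621 ((488.6539306640625, 164.80227661132812), (65.01282501220703, 129.5500030517578), 0.9263924956321716)
scene handle 70 [0.49173989 0.19984199 0.1051247 ] [0.48137539 0.19193823 0.08027561] [0.4981185  0.20755564 0.12177581]
scene handle top 19 [0.48837402 0.1990969  0.11851257]
scene knob 77 [0.49039097 0.12989915 0.0868023 ]
```

```bash
cat >> h.py <<'E'
def state():
    s=env.observe(); return np.array(s["position"]),np.array(s["tool_rot"]),s
def go(target,yang=None,n=None):
    """print rows needed: shift in tool units first, then turn about tool z, to reach target with jaw axis at yang deg"""
    p,R,s=state(); d=R.T@(np.asarray(target)-p)/.04; print("pos",np.round(p,4),"F",np.round(s["ft_force"],1),"w",round(float(s["grip_width"]),4),"t",s["time_s"])
    print("shift units total",np.round(d,3), "/10:",np.round(d/10,3))
    if yang is not None:
        a=np.degrees(np.arctan2(R[1,1],R[0,1])); e=(a-yang+90)%180-90; print("yaw now",round(a,2),"turn z units",round(np.radians(e)/.15,3))
    # tilt
    print("tilt rotvec(tool) units", np.round(R.T@np.cross(R[:,2],[0,0,-1])/.15,3))
E
python3 - <<'E'
from h import *
c,R,t=ext("wrist"); p,Rt,s=state()
print("cam in tool",Rt.T@(-R.T@t-p),"\naxes in tool\n",np.round(Rt.T@R.T,3))
go([.488,.200,.22],0)
E
```

```text
cam in tool [ 0.07989977  0.00090276 -0.14322885] 
axes in tool
 [[-0.    -0.949 -0.314]
 [ 1.    -0.001  0.001]
 [-0.001 -0.314  0.949]]
pos [0.2356 0.497  0.2313] F [-0.1 -0.   0.7] w 0.0854 t 1.45
shift units total [-8.881 -4.005  0.283] /10: [-0.888 -0.4    0.028]
yaw now 64.63 turn z units 7.52
tilt rotvec(tool) units [ 0. -0. -0.]
```

Call:
{"name": "jog_arm", "arguments": {"plan": [[[-0.89,-0.4,0.03,0,0,0],[-0.89,-0.4,0.03,0,0,0],[-0.89,-0.4,0.03,0,0,0],[-0.89,-0.4,0.03,0,0,0],[-0.89,-0.4,0.03,0,0,0],[-0.89,-0.4,0.03,0,0,0],[-0.89,-0.4,0.03,0,0,0],[-0.89,-0.4,0.03,0,0,0],[-0.89,-0.4,0.03,0,0,0],[-0.89,-0.4,0.03,0,0,0]]], "grip": 1}}

```text
time_s: 2.45
position: [0.4897, 0.1985, 0.2194]
tool_rot: [[-0.904, 0.429, 0.0], [0.429, 0.904, 0.0], [-0.0, 0.0, -1.0]]
ft_force: [0.3, 0.2, 0.5]
grip_width: 0.0854
```

Call:
{"name": "jog_arm", "arguments": {"plan": [[[0,0,0,0,0,0.84],[0,0,0,0,0,0.84],[0,0,0,0,0,0.84],[0,0,0,0,0,0.84],[0,0,0,0,0,0.84],[0,0,0,0,0,0.84],[0,0,0,0,0,0.84],[0,0,0,0,0,0.84],[0,0,0,0,0,0.8],[0,0,0,0,0,0]]]}}

```text
time_s: 3.45
position: [0.4888, 0.1998, 0.2193]
tool_rot: [[0.001, 1.0, 0.0], [1.0, -0.001, -0.0], [-0.0, 0.0, -1.0]]
ft_force: [-0.4, 0.7, -0.4]
grip_width: 0.0852
```

Run:
```python
from h import *
go([.488,.200,.2],0)
im,d=vision.get_image("wrist"); I=ext("wrist")
np.save("pics/w1d.npy",d); np.save("pics/w1.npy",im)
for P in ([.486,.2,.12],[.486,.2,.07],[.49,.13,.09]): print(proj("wrist",P,I))
cv2.imwrite("pics/w1.png",im[:,:,::-1])
P,uv=cloud("wrist",d,np.ones_like(d,bool),I)
m=(abs(P[:,0]-.487)<.03)&(abs(P[:,1]-.2)<.03)&(P[:,2]>.116)&(P[:,2]<.13);print("handle top",m.sum(),P[m].mean(0),P[m].min(0),P[m].max(0))
m=(abs(P[:,0]-.487)<.03)&(abs(P[:,1]-.13)<.03)&(P[:,2]>.083)&(P[:,2]<.1);print("knob",m.sum(),P[m].mean(0),P[m].min(0),P[m].max(0))
```

```text
pos [0.4888 0.1998 0.2193] F [-0.4  0.7 -0.4] w 0.0852 t 3.45
shift units total [ 0.004 -0.019  0.484] /10: [ 0.    -0.002  0.048]
yaw now -0.06 turn z units -0.007
tilt rotvec(tool) units [ 0.  0. -0.]
[315.33117558 197.74559472]
[316.02552171 181.59793666]
[319.96099452 254.64808322]
handle top 285 [0.48688262 0.20281403 0.12024535] [0.47908518 0.19503837 0.11601492] [0.49485491 0.21000606 0.12226668]
knob 804 [0.48906103 0.1336671  0.08822173] [0.47186291 0.11522685 0.08304308] [0.50523916 0.14903129 0.09039788]
```

View pics/w1.png

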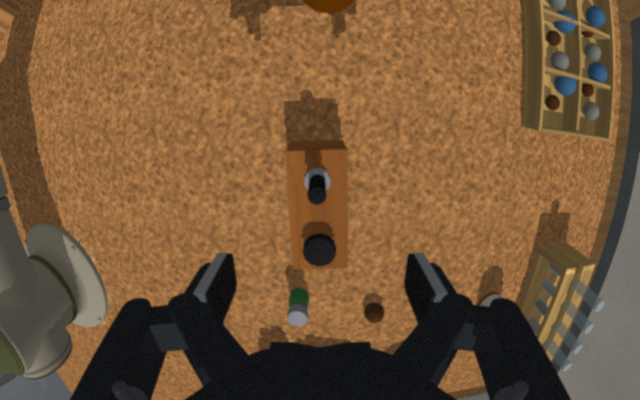

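The slim handle's top is at about (317,193) in the wrist view, and the knob is at (319,250). I measure the handle at (0.487, 0.202) and will descend to a TCP height of 0.080.

Call:
{"name": "jog_arm", "arguments": {"plan": [[[0.05,-0.04,0.4,0,0,0],[0,0,0.4,0,0,0],[0,0,0.4,0,0,0],[0,0,0.4,0,0,0],[0,0,0.4,0,0,0],[0,0,0.4,0,0,0],[0,0,0.4,0,0,0],[0,0,0.4,0,0,0],[0,0,0.2,0,0,0],[0,0,0.08,0,0,0]]]}}

```text
time_s: 4.5
position: [0.487, 0.2018, 0.0796]
tool_rot: [[-0.002, 1.0, -0.001], [1.0, 0.002, -0.0], [-0.0, -0.001, -1.0]]
ft_force: [0.3, 0.1, 1.3]
grip_width: 0.0852
```

Call:
{"name": "jog_arm", "arguments": {"plan": [[[0,0,0,0,0,0],[0,0,0,0,0,0],[0,0,0,0,0,0],[0,0,0,0,0,0],[0,0,0,0,0,0],[0,0,0,0,0,0],[0,0,0,0,0,0],[0,0,0,0,0,0],[0,0,0,0,0,0],[0,0,0,0,0,0]]], "grip": -1, "squeeze": 60}}

```text
time_s: 5.5
position: [0.4873, 0.2019, 0.0805]
tool_rot: [[-0.0, 1.0, 0.001], [1.0, 0.0, 0.0], [0.0, 0.001, -1.0]]
ft_force: [-1.1, -0.5, 5.6]
grip_width: 0.0144
```

Run:
```python
from h import *
go([.487,.202,.18],0)
im,d=vision.get_image("wrist")
cv2.imwrite("pics/w2.png",im[:,:,::-1])
im,d=vision.get_image("scene")
cv2.imwrite("pics/s2.png",cv2.resize(im[120:250,280:440,::-1],None,fx=4,fy=4,interpolation=cv2.INTER_CUBIC))
```

```text
pos [0.4873 0.2019 0.0805] F [-1.1 -0.5  5.6] w 0.0144 t 5.5
shift units total [ 0.003 -0.006 -2.488] /10: [ 0.    -0.001 -0.249]
yaw now 0.0 turn z units 0.001
tilt rotvec(tool) units [ 0.004 -0.001  0.   ]
```

View pics/w2.png

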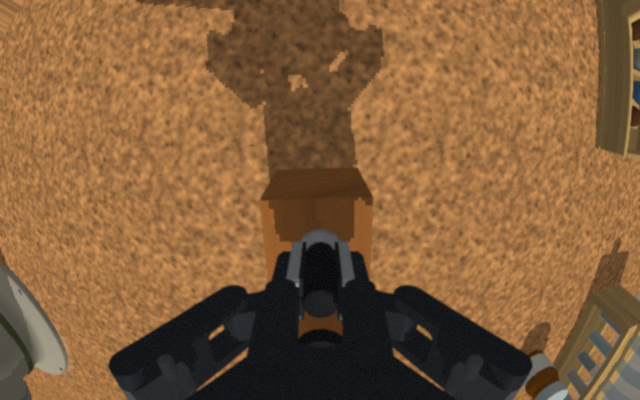

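View pics/s2.png

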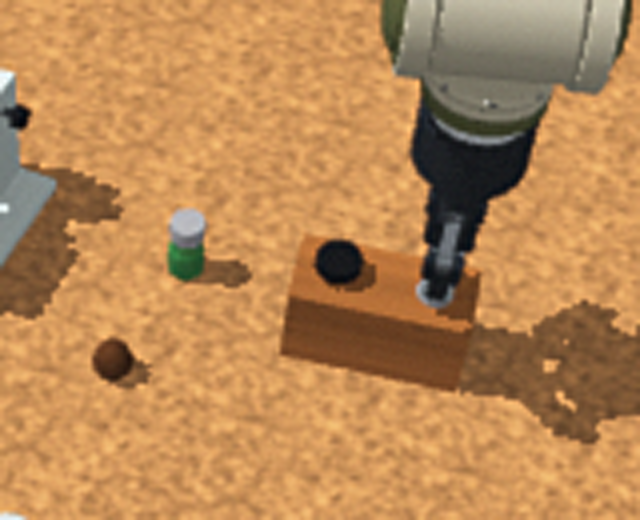

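The pin is gripped, with an opening of 14.4 mm. The wrist view shows the handle between the pads at (320,265). I'll lift straight up, gently at first.

Call:
{"name": "jog_arm", "arguments": {"plan": [[[0,0,-0.1,0,0,0],[0,0,-0.2,0,0,0],[0,0,-0.3,0,0,0],[0,0,-0.4,0,0,0],[0,0,-0.5,0,0,0],[0,0,-0.5,0,0,0],[0,0,-0.5,0,0,0],[0,0,-0.5,0,0,0],[0,0,-0.5,0,0,0],[0,0,-0.3,0,0,0]]]}}

```text
time_s: 6.6
position: [0.4873, 0.2019, 0.234]
tool_rot: [[-0.0, 1.0, 0.002], [1.0, 0.0, 0.0], [0.0, 0.002, -1.0]]
ft_force: [-0.0, 0.4, -1.3]
grip_width: 0.0145
```

Run:
```python
from h import *
go([.5,-.175,.235],-10)
im,d=vision.get_image("wrist")
cv2.imwrite("pics/w3.png",im[:,:,::-1])
im,d=vision.get_image("scene"); np.save("pics/s3.npy",im);np.save("pics/s3d.npy",d)
cv2.imwrite("pics/s3.png",cv2.resize(im[90:250,280:440,::-1],None,fx=3.7,fy=3.7,interpolation=cv2.INTER_CUBIC))
```

```text
pos [0.4873 0.2019 0.234 ] F [-0.   0.4 -1.3] w 0.0145 t 6.6
shift units total [-9.422  0.317 -0.026] /10: [-0.942  0.032 -0.003]
yaw now 0.0 turn z units 1.164
tilt rotvec(tool) units [ 0.013 -0.002 -0.   ]
```

View pics/w3.png

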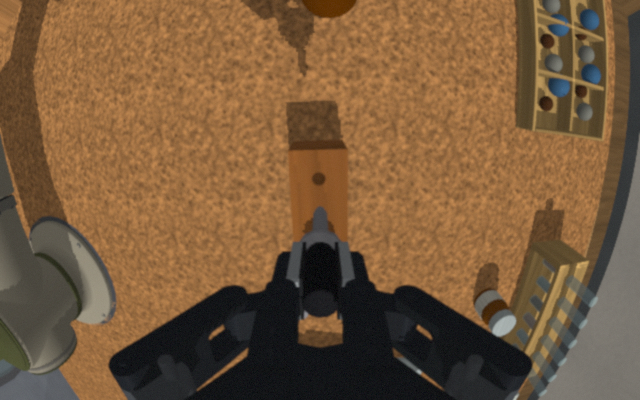

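View pics/s3.png

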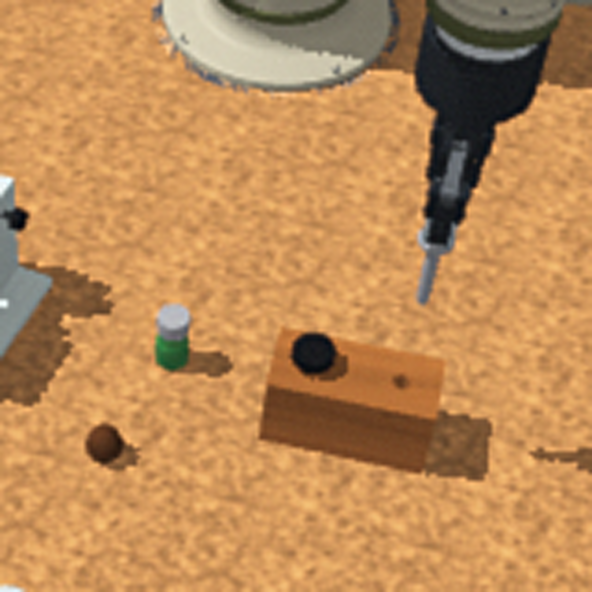

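The pin hangs from the gripper. Its tip is at about (320,208) in the wrist view, and the empty block hole is at (318,180). Next I'll check its offset and tilt in the hand.

Run:
```python
from h import *
p,Rt,s=state(); I=ext("wrist"); S=ext("scene")
for z in (.0725,.0635,.0105,.0055): 
    w=p+Rt@[0,0,z]; print(z,w.round(4),"wrist",proj("wrist",w,I).round(1),"scene",proj("scene",w,S).round(1))
im,d=vision.get_image("wrist"); c=im[190:290,280:360,::-1].copy()
cv2.imwrite("pics/w3z.png",cv2.resize(c,None,fx=6,fy=6,interpolation=cv2.INTER_NEAREST))
P,uv=cloud("wrist",d,np.ones_like(d,bool),I); Q=(P-p)@Rt
m=(abs(Q[:,0])<.03)&(abs(Q[:,1])<.02)&(Q[:,2]>0.008)&(Q[:,2]<.08)
for lo in np.arange(.01,.08,.01):
    k=m&(Q[:,2]>=lo)&(Q[:,2]<lo+.01)
    if k.sum(): print("wrist z",round(lo,3),k.sum(),"x med,min,max",np.round([np.median(Q[k,0]),Q[k,0].min(),Q[k,0].max()],4),"y med",np.round([np.median(Q[k,1]),Q[k,1].min(),Q[k,1].max()],4))
d=np.load("pics/s3d.npy");P,uv=cloud("scene",d,np.ones_like(d,bool),S); Q=(P-p)@Rt
m=(abs(Q[:,0])<.03)&(abs(Q[:,1])<.03)&(Q[:,2]>0.008)&(Q[:,2]<.08)
for lo in np.arange(.01,.08,.01):
    k=m&(Q[:,2]>=lo)&(Q[:,2]<lo+.01)
    if k.sum(): print("scene z",round(lo,3),k.sum(),Q[k].mean(0).round(4),uv[k].mean(0))
```

```text
0.0725 [0.4879 0.202  0.1614] wrist [318.6 209.4] scene [394.2 171. ]
0.0635 [0.4878 0.202  0.1704] wrist [318.5 213.8] scene [394.8 168.7]
0.0105 [0.4877 0.202  0.2234] wrist [318.2 248.3] scene [398.1 154.7]
0.0055 [0.4876 0.202  0.2284] wrist [318.1 252.6] scene [398.4 153.3]
wrist z 0.02 31 x med,min,max [0.0046 0.0035 0.0054] y med [ 0.001  -0.0026  0.0047]
wrist z 0.03 96 x med,min,max [0.0043 0.0005 0.0053] y med [ 0.001  -0.0041  0.0055]
wrist z 0.04 82 x med,min,max [0.0042 0.0016 0.0055] y med [ 0.001  -0.0036  0.0058]
wrist z 0.05 82 x med,min,max [0.004  0.0006 0.0054] y med [ 0.0011 -0.0038  0.0059]
wrist z 0.06 24 x med,min,max [0.0038 0.0002 0.0049] y med [ 0.0003 -0.0039  0.0061]
wrist z 0.07 1 x med,min,max [0.0027 0.0027 0.0027] y med [-0.0011 -0.0011 -0.0011]
scene z 0.01 3 [-0.0026  0.0085  0.0136] [396.33333333 157.66666667]
scene z 0.02 12 [-0.0014  0.005   0.0255] [396.25 160.  ]
scene z 0.03 9 [-0.0022  0.0055  0.0348] [395.33333333 162.55555556]
scene z 0.04 12 [-0.0021  0.0047  0.0458] [394.75 165.25]
scene z 0.05 9 [-0.0015  0.0057  0.0551] [394.33333333 168.        ]
scene z 0.06 6 [-0.0016  0.0049  0.0638] [393.83333333 170.        ]
scene z 0.07 2 [-0.0012  0.003   0.0735] [393.5 172. ]
```

View pics/w3z.png

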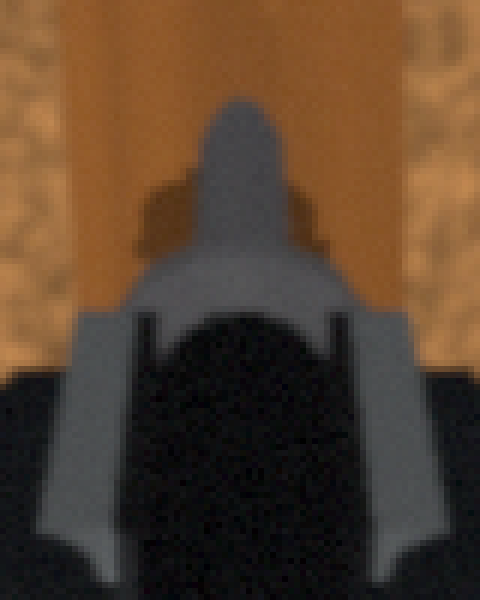

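Call:
{"name": "jog_arm", "arguments": {"plan": [[[-0.3,0,0,0,0,0],[-0.6,0.06,0,0,0,0],[-0.8,0.08,0,0,0,0],[-0.8,0.08,0,0,0,0],[-0.8,0.08,0,0,0,0],[-0.8,0.08,0,0,0,0],[-0.8,0.08,0,0,0,0],[-0.8,0.08,0,0,0,0],[-0.8,0.06,0,0,0,0],[-0.8,0.04,0,0,0,0]]]}}

```text
time_s: 7.75
position: [0.512, -0.0921, 0.2311]
tool_rot: [[0.0, 1.0, -0.002], [1.0, -0.0, 0.001], [0.001, -0.002, -1.0]]
ft_force: [0.7, 0.2, -0.5]
grip_width: 0.0143
```

Call:
{"name": "jog_arm", "arguments": {"plan": [[[-0.8,0,0,0,0,0],[-0.8,0,0,0,0,0],[-0.7,0,0,0,0,0],[-0.4,0,0,0,0,0],[-0.2,0,0,0,0,0],[0,0,0,0,0,0.4],[0,0,0,0,0,0.4],[0,0,0,0,0,0.3],[0,0,0,0,0,0],[0,0,0,0,0,0]]]}}

```text
time_s: 8.75
position: [0.5127, -0.2056, 0.232]
tool_rot: [[0.162, 0.987, -0.0], [0.987, -0.162, 0.0], [0.0, -0.0, -1.0]]
ft_force: [0.7, -0.0, -0.2]
grip_width: 0.0143
```

Run:
```python
from h import *
go([.513,-.178,.21],-10)
I=ext("wrist"); im,d=vision.get_image("wrist")
cv2.imwrite("pics/w4.png",im[:,:,::-1]); np.save("pics/w4.npy",im);np.save("pics/w4d.npy",d)
print(proj("wrist",[.513,-.178,.12],I))
P,uv=cloud("wrist",d,np.ones_like(d,bool),I)
m=(abs(P[:,2]-.12)<.0035)&(np.hypot(P[:,0]-.513,P[:,1]+.178)<.07)
print(m.sum(),P[m].mean(0),cv2.minAreaRect(P[m,:2].astype(np.float32)*1000))
```

```text
pos [ 0.5127 -0.2056  0.232 ] F [ 0.7 -0.  -0.2] w 0.0143 t 8.75
shift units total [ 0.682 -0.105  0.55 ] /10: [ 0.068 -0.01   0.055]
yaw now -9.34 turn z units 0.076
tilt rotvec(tool) units [-0.002 -0.002 -0.   ]
[313.91545732 162.62330394]
4745 [ 0.5094813  -0.17476483  0.12053415] ((506.9674072265625, -174.88961791992188), (44.26433181762695, 86.13652801513672), 79.7583999633789)
```

View pics/w4.png

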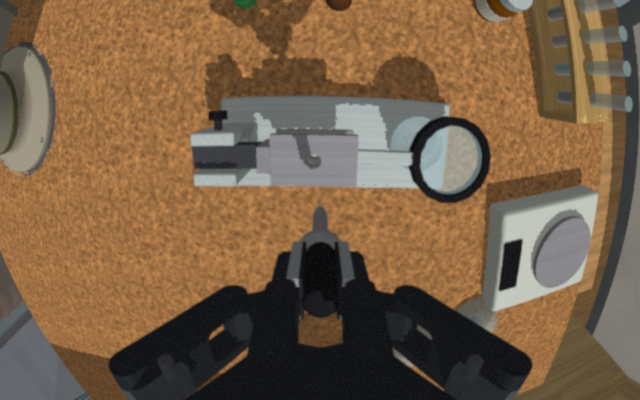

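Run:
```python
from h import *
im=np.load("pics/w4.npy"); c=im[120:195,250:370,::-1]
cv2.imwrite("pics/w4z.png",cv2.resize(c,None,fx=6.5,fy=6.5,interpolation=cv2.INTER_CUBIC))
d=np.load("pics/w4d.npy"); I=ext("wrist")
print(np.round(d[152:170,304:326],3)[:, ::2])
m=(im[120:195,250:370].astype(int))
P,uv=cloud("wrist",d,np.ones_like(d,bool),I)
a=np.radians(-10.2); ex=np.array([np.cos(a),np.sin(a)]); ey=np.array([-ex[1],ex[0]])
# ear: plateau
m=(abs(P[:,2]-.1205)<.004)&(np.hypot(P[:,0]-.513,P[:,1]+.178)<.09)
X=P[m,:2]@ex; Y=P[m,:2]@ey
h,e=np.histogram(X,np.arange(.44,.62,.002)); print([(round(b,3),int(n)) for b,n in zip(e,h)])
h,e=np.histogram(Y[(X>.51)],np.arange(-.13,-.04,.002)); print([(round(b,3),int(n)) for b,n in zip(e,h)])
```

```text
[[0.257 0.256 0.257 0.257 0.256 0.256 0.    0.256 0.256 0.257 0.256]
 [0.256 0.256 0.257 0.257 0.256 0.257 0.256 0.255 0.257 0.255 0.256]
 [0.257 0.256 0.256 0.257 0.257 0.257 0.256 0.257 0.256 0.256 0.255]
 [0.258 0.256 0.257 0.302 0.366 0.366 0.364 0.256 0.255 0.258 0.256]
 [0.256 0.257 0.283 0.299 0.306 0.366 0.307 0.3   0.257 0.258 0.257]
 [0.255 0.257 0.28  0.289 0.3   0.303 0.301 0.297 0.257 0.257 0.257]
 [0.257 0.258 0.276 0.284 0.297 0.297 0.297 0.296 0.258 0.259 0.258]
 [0.259 0.259 0.277 0.285 0.296 0.297 0.296 0.296 0.258 0.258 0.258]
 [0.258 0.258 0.278 0.281 0.288 0.296 0.296 0.287 0.259 0.257 0.259]
 [0.258 0.26  0.276 0.278 0.283 0.285 0.286 0.28  0.258 0.259 0.258]
 [0.26  0.259 0.271 0.277 0.279 0.28  0.278 0.278 0.259 0.258 0.259]
 [0.258 0.26  0.267 0.271 0.278 0.278 0.277 0.266 0.257 0.258 0.259]
 [0.259 0.258 0.263 0.267 0.27  0.27  0.269 0.262 0.26  0.258 0.26 ]
 [0.26  0.258 0.264 0.267 0.269 0.27  0.269 0.262 0.259 0.259 0.259]
 [0.259 0.258 0.261 0.262 0.265 0.267 0.264 0.26  0.26  0.258 0.258]
 [0.259 0.259 0.261 0.261 0.262 0.26  0.261 0.26  0.259 0.259 0.2
[... 2782 characters left out ...]
loat64(-0.096), 165), (np.float64(-0.094), 155), (np.float64(-0.092), 181), (np.float64(-0.09), 168), (np.float64(-0.088), 152), (np.float64(-0.086), 150), (np.float64(-0.084), 146), (np.float64(-0.082), 142), (np.float64(-0.08), 151), (np.float64(-0.078), 169), (np.float64(-0.076), 171), (np.float64(-0.074), 178), (np.float64(-0.072), 184), (np.float64(-0.07), 163), (np.float64(-0.068), 191), (np.float64(-0.066), 181), (np.float64(-0.064), 174), (np.float64(-0.062), 159), (np.float64(-0.06), 0), (np.float64(-0.058), 0), (np.float64(-0.056), 0), (np.float64(-0.054), 0), (np.float64(-0.052), 0), (np.float64(-0.05), 0), (np.float64(-0.048), 0), (np.float64(-0.046), 0), (np.float64(-0.044), 0)]
```

View pics/w4z.png

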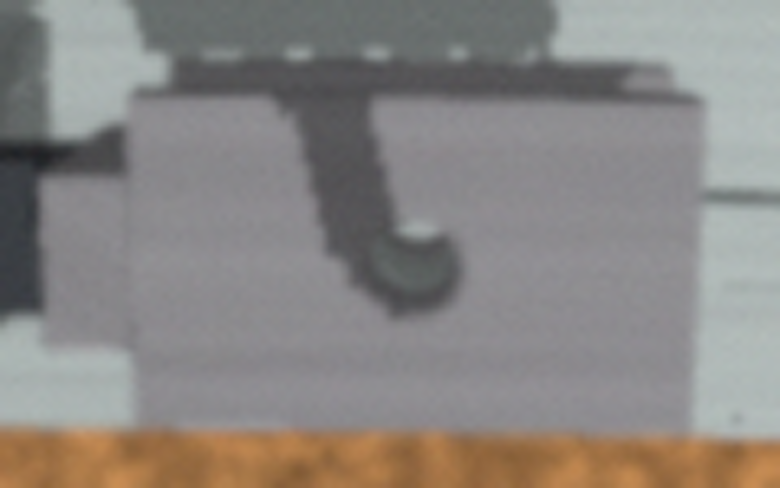

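The hole shows at about (313,161), partly in shadow, and the depth map picks it out cleanly. I'll fit its outline on the ear plane, relative to the pin as the same camera sees it.

```bash
cat >> h.py <<'E'
BIAS=np.array([-.0003,.0010])  # pin axis as the wrist camera sees it, tool x,y
def hole(guess,zt=.12,d=None,I=None,zear=None):
    if d is None:
        I=ext("wrist"); im,d=vision.get_image("wrist")
    P,uv=cloud("wrist",d,np.ones_like(d,bool),I)
    r=np.hypot(P[:,0]-guess[0],P[:,1]-guess[1])
    ring=(r>.009)&(r<.02)&(abs(P[:,2]-zt)<.006)
    A=np.c_[P[ring,:2],np.ones(ring.sum())]; co=np.linalg.lstsq(A,P[ring,2],rcond=None)[0]
    o=-I[1].T@I[2]
    D=P-o
    # ray hit of plane z=ax+by+c
    t=(co[0]*o[0]+co[1]*o[1]+co[2]-o[2])/(D[:,2]-co[0]*D[:,0]-co[1]*D[:,1])
    H=o+D*t[:,None]
    deep=P[:,2]<(P[:,:2]@co[:2]+co[2]-.003)
    k=deep&(np.hypot(H[:,0]-guess[0],H[:,1]-guess[1])<.010)
    pts=H[k,:2].astype(np.float32)
    (cx,cy),rad=cv2.minEnclosingCircle(pts*1000)
    return H[k].mean(0),(cx/1000,cy/1000,rad),k.sum(),P[ring,2].mean(),co
E
python3 - <<'E'
from h import *
p,R,s=state(); I=ext("wrist"); d=np.load("pics/w4d.npy")
c,mc,n,z,co=hole([.511,-.176],d=d,I=I); print(c,mc,n,z,co)
c,mc,n,z,co=hole(c[:2],d=d,I=I); print(c,mc,n,z,co)
a=np.radians(-10.2); ex=np.array([np.cos(a),np.sin(a)]); ey=np.array([-ex[1],ex[0]])
print("ear center", .535*ex-.0838*ey, "hole in stand-ish",c[:2]@ex,c[:2]@ey)
h=(R.T@(c-p)); print("hole tool",h,"move tool xy mm",(h[:2]-BIAS)*1000, "units",(h[:2]-BIAS)/.04)
E
```

```text
[ 0.51259733 -0.17587068  0.12059974] (0.5123958129882813, -0.17577803039550782, 5.720674991607666) 134 0.12059951474905288 [0.00033833 0.00165693 0.12071772]
[ 0.51259764 -0.17586935  0.12060646] (0.5123944091796875, -0.17577490234375, 5.721838474273682) 134 0.1206069744441496 [0.00247481 0.00135717 0.11957656]
ear center [ 0.51170495 -0.17721593] hole in stand-ish 0.5356401236234108 -0.0823166252306915
hole tool [ 0.02941138 -0.00495144  0.11145603] move tool xy mm [29.71138357 -5.95144432] units [ 0.74278459 -0.14878611]
```

Call:
{"name": "jog_arm", "arguments": {"plan": [[[0.15,-0.03,0,0,0,0.1],[0.15,-0.03,0,0,0,0],[0.15,-0.03,0,0,0,0],[0.15,-0.03,0,0,0,0],[0.14,-0.03,0,0,0,0],[0,0,0.15,0,0,0],[0,0,0.15,0,0,0],[0,0,0.15,0,0,0],[0,0,0.05,0,0,0],[0,0,0,0,0,0]]]}}

```text
time_s: 9.8
position: [0.5119, -0.1761, 0.2116]
tool_rot: [[0.179, 0.984, -0.001], [0.984, -0.179, 0.0], [0.0, -0.001, -1.0]]
ft_force: [-0.2, 1.3, -1.4]
grip_width: 0.0147
```

Run:
```python
from h import *
go([.5126+.0002,-.1759,.21],-10.2)
p,R,s=state(); I=ext("wrist"); im,d=vision.get_image("wrist"); np.save("pics/w5d.npy",d)
cv2.imwrite("pics/w5z.png",cv2.resize(im[150:280,250:390,::-1],None,fx=4.5,fy=4.5,interpolation=cv2.INTER_CUBIC))
print("hole px", proj("wrist",[.5126,-.1759,.1206],I), "tip px",proj("wrist",p+R@[BIAS[0],BIAS[1],.0725],I))
P,uv=cloud("wrist",d,np.ones_like(d,bool),I); Q=(P-p)@R
m=(abs(Q[:,0])<.012)&(abs(Q[:,1])<.012)
for lo in np.arange(.02,.08,.006):
    k=m&(Q[:,2]>=lo)&(Q[:,2]<lo+.006)
    if k.sum()>5: print(round(lo,3),k.sum(),np.percentile(Q[k,0],[10,50,90]).round(4),np.percentile(Q[k,1],[3,50,97]).round(4))
S=ext("scene");im,d=vision.get_image("scene")
cv2.imwrite("pics/s5z.png",cv2.resize(im[110:200,210:330,::-1],None,fx=6,fy=6,interpolation=cv2.INTER_CUBIC))
print("scene hole",proj("scene",[.5126,-.1759,.1206],S),"tip",proj("scene",p+R@[0,0,.0725],S))
```

```text
pos [ 0.5119 -0.1761  0.2116] F [-0.2  1.3 -1.4] w 0.0147 t 9.8
shift units total [0.009 0.021 0.04 ] /10: [0.001 0.002 0.004]
yaw now -10.33 turn z units -0.015
tilt rotvec(tool) units [-0.006 -0.002 -0.   ]
hole px [319.71198139 201.13954762] tip px [320.09940442 209.98358265]
0.026 50 [0.0035 0.0047 0.0053] [-0.0028  0.0006  0.0046]
0.032 53 [0.0027 0.0043 0.0052] [-0.0041  0.0009  0.0053]
0.038 57 [0.0028 0.0043 0.0052] [-0.0037  0.0003  0.005 ]
0.044 47 [0.0025 0.004  0.0051] [-0.0037  0.0009  0.0056]
0.05 51 [0.0028 0.0042 0.0052] [-0.0039  0.0009  0.0054]
0.056 43 [0.0027 0.0044 0.0053] [-0.0033  0.0009  0.0058]
0.062 12 [0.0038 0.0042 0.0051] [-0.0022  0.0006  0.0035]
scene hole [257.72823104 158.12268196] tip [257.20170652 153.36291092]
```

View pics/w5z.png

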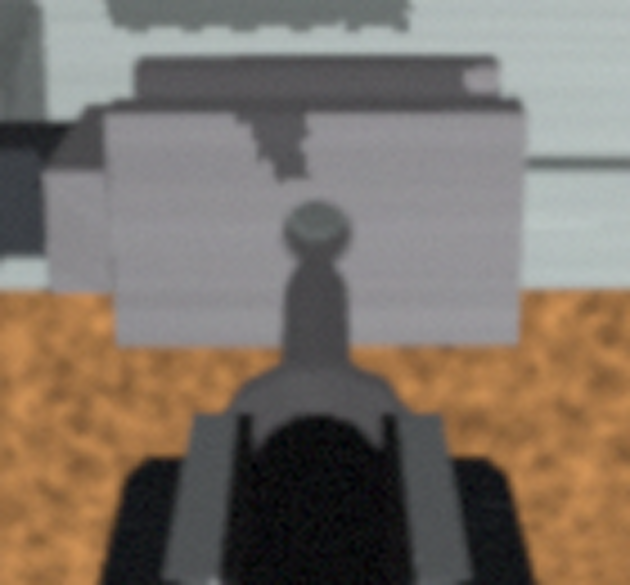

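View pics/s5z.png

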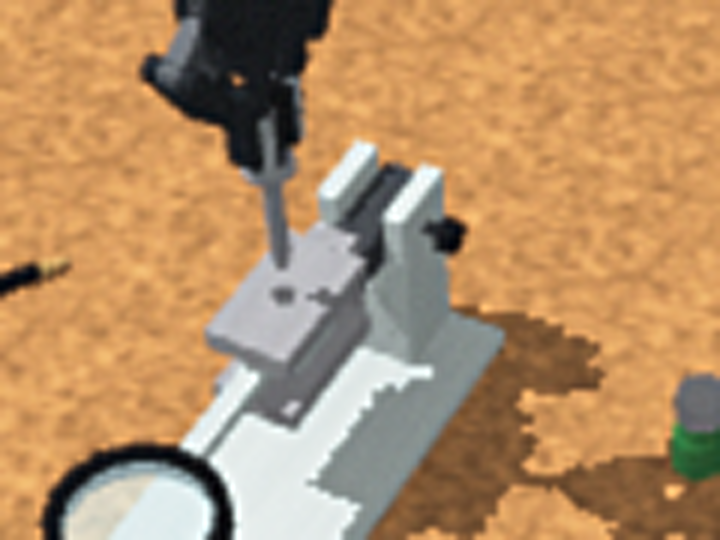

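In the wrist crop the nose points at the hole (hole (320,201), nose (320,207)). The scene view also shows the nose just above the hole at (257,159). I'll descend slowly and watch the force.

Call:
{"name": "jog_arm", "arguments": {"plan": [[[0.015,0,0.05,0,0,0],[0,0,0.05,0,0,0],[0,0,0.05,0,0,0],[0,0,0.05,0,0,0],[0,0,0.05,0,0,0],[0,0,0.05,0,0,0],[0,0,0.05,0,0,0],[0,0,0.05,0,0,0],[0,0,0,0,0,0]]]}}

```text
time_s: 10.8
position: [0.5121, -0.1753, 0.1958]
tool_rot: [[0.179, 0.984, -0.0], [0.984, -0.179, 0.0], [0.0, -0.0, -1.0]]
ft_force: [0.1, -0.2, -1.5]
grip_width: 0.0144
```

Call:
{"name": "jog_arm", "arguments": {"plan": [[[0,0,0.025,0,0,0],[0,0,0.025,0,0,0],[0,0,0.025,0,0,0],[0,0,0.025,0,0,0],[0,0,0,0,0,0]]]}}

```text
time_s: 11.3
position: [0.5121, -0.1753, 0.192]
tool_rot: [[0.179, 0.984, -0.0], [0.984, -0.179, 0.0], [0.0, -0.0, -1.0]]
ft_force: [0.2, -0.1, -1.1]
grip_width: 0.0142
```

Call:
{"name": "jog_arm", "arguments": {"plan": [[[0,0,0.025,0,0,0],[0,0,0.025,0,0,0],[0,0,0,0,0,0]]]}}

```text
time_s: 11.6
position: [0.5121, -0.1753, 0.19]
tool_rot: [[0.179, 0.984, -0.0], [0.984, -0.179, 0.0], [0.0, -0.0, -1.0]]
ft_force: [-0.9, -0.3, -1.5]
grip_width: 0.0142
```

Call:
{"name": "jog_arm", "arguments": {"plan": [[[0,0,0.025,0,0,0],[0,0,0.025,0,0,0],[0,0,0,0,0,0]]]}}

```text
time_s: 11.9
position: [0.5121, -0.1754, 0.188]
tool_rot: [[0.179, 0.984, -0.0], [0.984, -0.179, 0.0], [0.0, -0.0, -1.0]]
ft_force: [-0.3, 0.0, -0.9]
grip_width: 0.0147
```

Call:
{"name": "jog_arm", "arguments": {"plan": [[[0,0,0.025,0,0,0],[0,0,0.025,0,0,0],[0,0,0.025,0,0,0],[0,0,0,0,0,0]]]}}

```text
time_s: 12.3
position: [0.5121, -0.1754, 0.1849]
tool_rot: [[0.179, 0.984, -0.0], [0.984, -0.179, 0.0], [0.0, -0.0, -1.0]]
ft_force: [-0.3, 0.1, -1.4]
grip_width: 0.0145
```

Run:
```python
from h import *
p,R,s=state(); print(p,s["ft_force"],s["wrist_torque"])
im,d=vision.get_image("wrist")
cv2.imwrite("pics/w6z.png",cv2.resize(im[150:280,250:390,::-1],None,fx=4.5,fy=4.5,interpolation=cv2.INTER_CUBIC))
im,d=vision.get_image("scene")
cv2.imwrite("pics/s6z.png",cv2.resize(im[110:200,210:330,::-1],None,fx=6,fy=6,interpolation=cv2.INTER_CUBIC))
```

```text
[ 0.51211984 -0.17535833  0.18494458] [-0.27404863  0.1011979  -1.43275446] [-0.01430803 -0.0428819   0.01638491]
```

View pics/w6z.png

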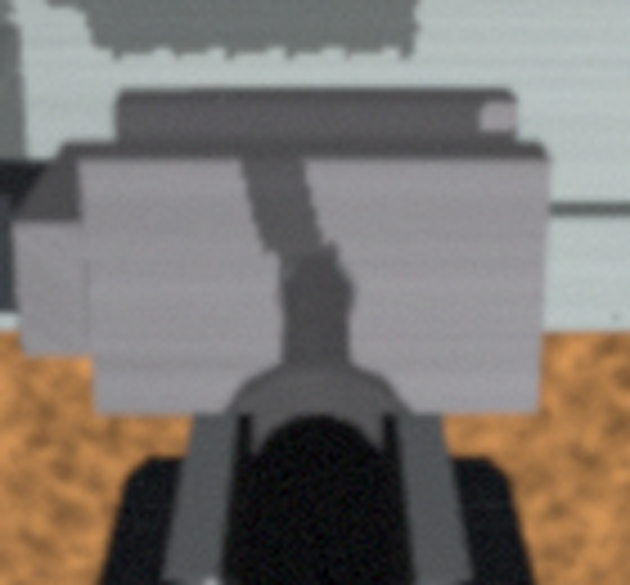

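View pics/s6z.png

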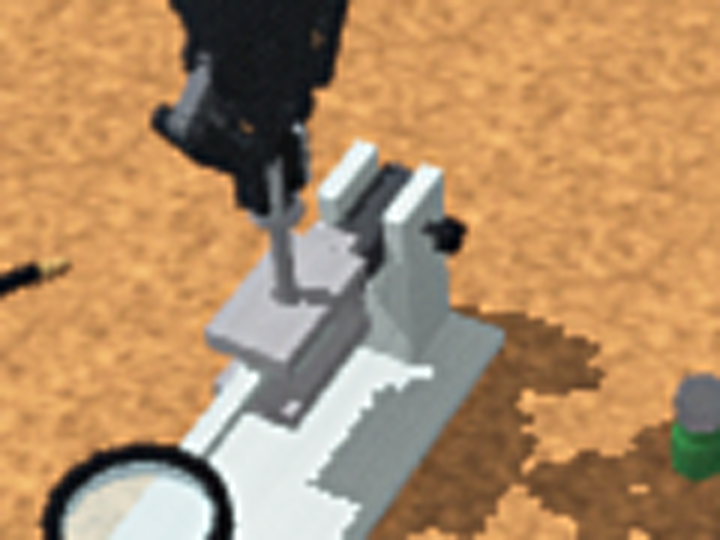

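The nose is inside the hole in both views and the force stays near zero. I'll keep going in small steps.

Call:
{"name": "jog_arm", "arguments": {"plan": [[[0,0.01,0.025,0,0,0],[0,0,0.025,0,0,0],[0,0,0.025,0,0,0],[0,0,0.025,0,0,0],[0,0,0,0,0,0]]]}}

```text
time_s: 12.9
position: [0.5125, -0.1754, 0.1809]
tool_rot: [[0.179, 0.984, -0.0], [0.984, -0.179, 0.0], [0.0, -0.0, -1.0]]
ft_force: [-0.3, 0.3, -1.1]
grip_width: 0.0146
```

Call:
{"name": "jog_arm", "arguments": {"plan": [[[0,0,0.025,0,0,0],[0,0,0.025,0,0,0],[0,0,0.025,0,0,0],[0,0,0.025,0,0,0],[0,0,0,0,0,0]]]}}

```text
time_s: 13.4
position: [0.5125, -0.1754, 0.177]
tool_rot: [[0.179, 0.984, -0.0], [0.984, -0.179, 0.0], [0.0, -0.0, -1.0]]
ft_force: [-0.6, -0.9, -1.3]
grip_width: 0.0149
```

Call:
{"name": "jog_arm", "arguments": {"plan": [[[0,0,0.025,0,0,0],[0,0,0.025,0,0,0],[0,0,0,0,0,0]]]}}

```text
time_s: 13.7
position: [0.5125, -0.1754, 0.1749]
tool_rot: [[0.179, 0.984, -0.0], [0.984, -0.179, 0.0], [0.0, -0.0, -1.0]]
ft_force: [0.8, -0.2, -1.6]
grip_width: 0.0152
```

Call:
{"name": "jog_arm", "arguments": {"plan": [[[0,0,0.025,0,0,0],[0,0,0.025,0,0,0],[0,0,0.025,0,0,0],[0,0,0,0,0,0]]]}}

```text
time_s: 14.1
position: [0.5125, -0.1754, 0.1719]
tool_rot: [[0.179, 0.984, -0.0], [0.984, -0.179, 0.0], [0.0, -0.0, -1.0]]
ft_force: [0.1, -0.0, -1.4]
grip_width: 0.0146
```

Call:
{"name": "jog_arm", "arguments": {"plan": [[[0,0,0.025,0,0,0],[0,0,0.025,0,0,0],[0,0,0.025,0,0,0],[0,0,0,0,0,0]]]}}

```text
time_s: 14.5
position: [0.5125, -0.1754, 0.1689]
tool_rot: [[0.179, 0.984, -0.0], [0.984, -0.179, 0.0], [0.0, -0.0, -1.0]]
ft_force: [-0.6, -0.4, -1.7]
grip_width: 0.0147
```

Call:
{"name": "jog_arm", "arguments": {"plan": [[[0,0,0.025,0,0,0],[0,0,0.025,0,0,0],[0,0,0.025,0,0,0],[0,0,0,0,0,0]]]}}

```text
time_s: 14.9
position: [0.5125, -0.1754, 0.166]
tool_rot: [[0.179, 0.984, -0.0], [0.984, -0.179, 0.0], [0.0, -0.0, -1.0]]
ft_force: [-0.1, -0.5, -1.6]
grip_width: 0.0145
```

Call:
{"name": "jog_arm", "arguments": {"plan": [[[0,0,0.025,0,0,0],[0,0,0.025,0,0,0],[0,0,0.025,0,0,0],[0,0,0.025,0,0,0],[0,0,0,0,0,0]]]}}

```text
time_s: 15.4
position: [0.5125, -0.1754, 0.162]
tool_rot: [[0.179, 0.984, -0.0], [0.984, -0.179, 0.0], [0.0, -0.0, -1.0]]
ft_force: [-1.2, -0.2, -1.5]
grip_width: 0.0149
```

Call:
{"name": "jog_arm", "arguments": {"plan": [[[0,0,0.025,0,0,0],[0,0,0.025,0,0,0],[0,0,0.025,0,0,0],[0,0,0.025,0,0,0],[0,0,0,0,0,0]]]}}

```text
time_s: 15.9
position: [0.5125, -0.1754, 0.1579]
tool_rot: [[0.179, 0.984, -0.0], [0.984, -0.179, 0.0], [0.0, -0.0, -1.0]]
ft_force: [0.3, -0.5, -1.2]
grip_width: 0.0144
```

Call:
{"name": "jog_arm", "arguments": {"plan": [[[0,0,0.025,0,0,0],[0,0,0.025,0,0,0],[0,0,0.025,0,0,0],[0,0,0.025,0,0,0],[0,0,0,0,0,0]]]}}

```text
time_s: 16.4
position: [0.5125, -0.1755, 0.1539]
tool_rot: [[0.179, 0.984, -0.0], [0.984, -0.179, 0.0], [0.0, -0.0, -1.0]]
ft_force: [-1.0, -1.0, -2.0]
grip_width: 0.0143
```

Call:
{"name": "jog_arm", "arguments": {"plan": [[[0,0,0.025,0,0,0],[0,0,0.025,0,0,0],[0,0,0.025,0,0,0],[0,0,0,0,0,0]]]}}

```text
time_s: 16.8
position: [0.5125, -0.1755, 0.1509]
tool_rot: [[0.179, 0.984, -0.0], [0.984, -0.179, 0.0], [0.0, -0.0, -1.0]]
ft_force: [-1.2, -0.5, -1.8]
grip_width: 0.0145
```

Call:
{"name": "jog_arm", "arguments": {"plan": [[[0,0,0.025,0,0,0],[0,0,0.025,0,0,0],[0,0,0.025,0,0,0],[0,0,0,0,0,0]]]}}

```text
time_s: 17.2
position: [0.5125, -0.1754, 0.148]
tool_rot: [[0.179, 0.984, -0.0], [0.984, -0.179, 0.0], [0.0, -0.0, -1.0]]
ft_force: [0.1, -0.4, -1.4]
grip_width: 0.0144
```

Call:
{"name": "jog_arm", "arguments": {"plan": [[[0,0,0.025,0,0,0],[0,0,0.025,0,0,0],[0,0,0.025,0,0,0],[0,0,0,0,0,0]]]}}

```text
time_s: 17.6
position: [0.5125, -0.1754, 0.1449]
tool_rot: [[0.179, 0.984, -0.0], [0.984, -0.179, 0.0], [0.0, -0.0, -1.0]]
ft_force: [-0.5, -0.7, -0.8]
grip_width: 0.0142
```

Call:
{"name": "jog_arm", "arguments": {"plan": [[[0,0,0.025,0,0,0],[0,0,0.025,0,0,0],[0,0,0.025,0,0,0],[0,0,0,0,0,0]]]}}

```text
time_s: 18.0
position: [0.5125, -0.1754, 0.1419]
tool_rot: [[0.179, 0.984, -0.0], [0.984, -0.179, 0.0], [0.0, -0.0, -1.0]]
ft_force: [-1.2, -1.0, -2.3]
grip_width: 0.0149
```

Call:
{"name": "jog_arm", "arguments": {"plan": [[[0,0,0.025,0,0,0],[0,0,0.025,0,0,0],[0,0,0.025,0,0,0],[0,0,0,0,0,0]]]}}

```text
time_s: 18.4
position: [0.5126, -0.1754, 0.139]
tool_rot: [[0.179, 0.984, -0.0], [0.984, -0.179, 0.0], [0.0, -0.0, -1.0]]
ft_force: [-1.4, -1.4, -0.9]
grip_width: 0.0144
```

Call:
{"name": "jog_arm", "arguments": {"plan": [[[0,0,0.025,0,0,0],[0,0,0.025,0,0,0],[0,0,0,0,0,0]]]}}

```text
time_s: 18.7
position: [0.5126, -0.1755, 0.137]
tool_rot: [[0.179, 0.984, -0.0], [0.984, -0.179, 0.0], [0.0, -0.0, -1.0]]
ft_force: [-0.1, -1.0, -0.9]
grip_width: 0.0146
```

The upward force is lower than the catch should give, so I'll look before going on.

Run:
```python
from h import *
p,R,s=state(); print(p,s["ft_force"],s["wrist_torque"])
im,d=vision.get_image("wrist")
cv2.imwrite("pics/w7z.png",cv2.resize(im[150:340,220:420,::-1],None,fx=3.5,fy=3.5,interpolation=cv2.INTER_CUBIC))
im,d=vision.get_image("scene")
cv2.imwrite("pics/s7z.png",cv2.resize(im[110:200,210:330,::-1],None,fx=6,fy=6,interpolation=cv2.INTER_CUBIC))
```

```text
[ 0.51257646 -0.17546347  0.13699254] [-0.13672948 -1.04186119 -0.89724003] [-0.26258924  0.16399229  0.04098068]
```

View pics/w7z.png

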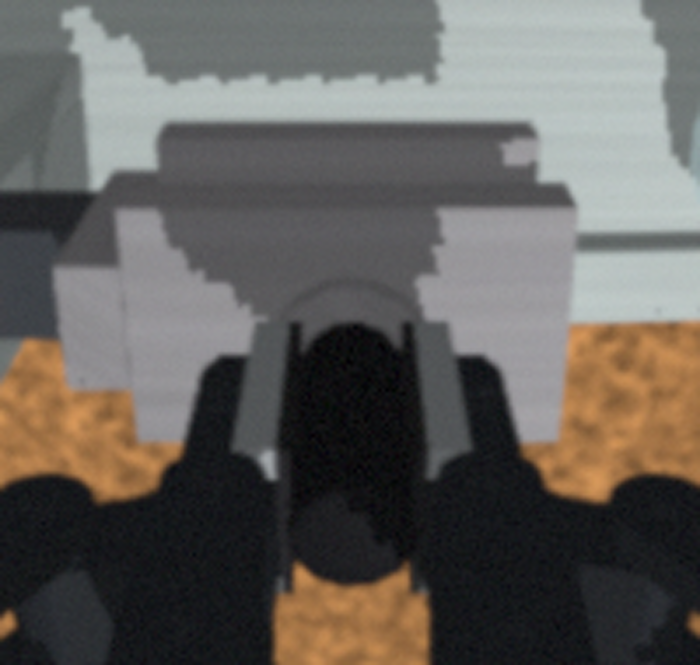

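View pics/s7z.png

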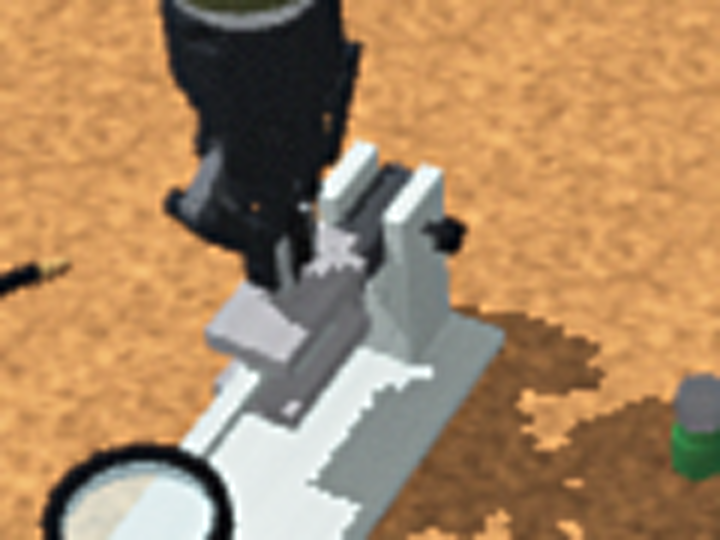

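The flange is just above the ear and the pin hasn't slipped in the pads. I'll continue in 0.5 to 1 mm steps.

Call:
{"name": "jog_arm", "arguments": {"plan": [[[0,0,0.025,0,0,0],[0,0,0.025,0,0,0],[0,0,0,0,0,0]]]}}

```text
time_s: 19.1
position: [0.5126, -0.1755, 0.135]
tool_rot: [[0.179, 0.984, 0.0], [0.984, -0.179, 0.0], [0.0, 0.0, -1.0]]
ft_force: [0.4, -2.0, -1.3]
grip_width: 0.0147
```

Call:
{"name": "jog_arm", "arguments": {"plan": [[[0,0,0.025,0,0,0],[0,0,0.012,0,0,0],[0,0,0,0,0,0]]]}}

```text
time_s: 19.4
position: [0.5126, -0.1755, 0.1336]
tool_rot: [[0.179, 0.984, -0.0], [0.984, -0.179, 0.0], [0.0, -0.0, -1.0]]
ft_force: [-0.9, -2.9, -0.3]
grip_width: 0.0143
```

Call:
{"name": "jog_arm", "arguments": {"plan": [[[0,0,0.012,0,0,0],[0,0,0.012,0,0,0],[0,0,0,0,0,0]]]}}

```text
time_s: 19.7
position: [0.5126, -0.1755, 0.1326]
tool_rot: [[0.179, 0.984, -0.0], [0.984, -0.179, -0.0], [-0.0, -0.0, -1.0]]
ft_force: [-1.4, -2.0, -0.8]
grip_width: 0.0149
```

Call:
{"name": "jog_arm", "arguments": {"plan": [[[0,0,0.012,0,0,0],[0,0,0.012,0,0,0],[0,0,0,0,0,0]]]}}

```text
time_s: 20.0
position: [0.5126, -0.1755, 0.1316]
tool_rot: [[0.179, 0.984, -0.0], [0.984, -0.179, 0.0], [0.0, -0.0, -1.0]]
ft_force: [-0.4, -2.1, -0.4]
grip_width: 0.0145
```

Call:
{"name": "jog_arm", "arguments": {"plan": [[[0,0,0.012,0,0,0],[0,0,0,0,0,0]]]}}

```text
time_s: 20.2
position: [0.5126, -0.1755, 0.1312]
tool_rot: [[0.179, 0.984, -0.0], [0.984, -0.179, -0.0], [-0.0, -0.0, -1.0]]
ft_force: [-1.5, -0.8, -0.2]
grip_width: 0.0149
```

Call:
{"name": "jog_arm", "arguments": {"plan": [[[0,0,0.012,0,0,0],[0,0,0,0,0,0]]]}}

```text
time_s: 20.4
position: [0.5125, -0.1754, 0.1307]
tool_rot: [[0.179, 0.984, -0.0], [0.984, -0.179, 0.0], [0.0, -0.0, -1.0]]
ft_force: [-0.6, -1.8, -0.4]
grip_width: 0.0148
```

Call:
{"name": "jog_arm", "arguments": {"plan": [[[0,0,0.012,0,0,0],[0,0,0,0,0,0]]]}}

```text
time_s: 20.6
position: [0.5126, -0.1755, 0.1305]
tool_rot: [[0.179, 0.984, 0.0], [0.984, -0.179, -0.0], [-0.0, 0.0, -1.0]]
ft_force: [-1.4, -1.4, 3.0]
grip_width: 0.0148
```

Call:
{"name": "jog_arm", "arguments": {"plan": [[[0,0,0.012,0,0,0],[0,0,0,0,0,0]]]}}

```text
time_s: 20.8
position: [0.5126, -0.1755, 0.1305]
tool_rot: [[0.179, 0.984, 0.001], [0.984, -0.179, -0.0], [-0.0, 0.001, -1.0]]
ft_force: [-3.9, 0.5, 7.2]
grip_width: 0.0143
```

Run:
```python
from h import *
p,R,s=state(); print(p,s["ft_force"],s["wrist_torque"])
I=ext("wrist"); im,d=vision.get_image("wrist")
cv2.imwrite("pics/w8z.png",cv2.resize(im[200:320,270:370,::-1],None,fx=5,fy=5,interpolation=cv2.INTER_CUBIC))
P,uv=cloud("wrist",d,np.ones_like(d,bool),I); Q=P-p
r=np.hypot(P[:,0]-.5126,P[:,1]+.1755)
m=(P[:,2]>.11)&(P[:,2]<.135)&(r<.03)
for lo in np.arange(0,.03,.003):
    k=m&(r>=lo)&(r<lo+.003)
    if k.sum(): print(round(lo,3),k.sum(),np.percentile(P[k,2],[10,50,90]).round(4))
```

```text
[ 0.51260734 -0.17549792  0.13045834] [-3.8698674   0.49855379  7.19926575] [-0.16588735  0.67498629  0.01786593]
0.006 299 [0.1252 0.1294 0.1338]
0.009 193 [0.1245 0.1255 0.1262]
0.012 442 [0.12   0.1211 0.1254]
0.015 457 [0.1198 0.1206 0.1214]
0.018 599 [0.1197 0.1206 0.1213]
0.021 826 [0.1141 0.1203 0.1212]
0.024 700 [0.116  0.1204 0.1213]
0.027 717 [0.1167 0.1204 0.1212]
```

View pics/w8z.png

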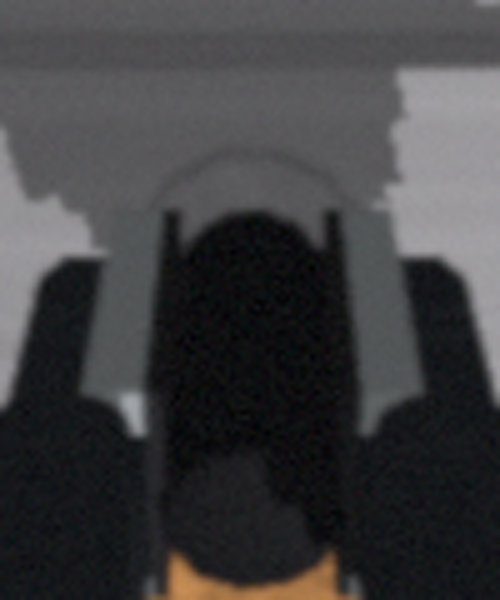

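The flange top is at 0.1255 and the ear top at 0.1205, and the upward force rose sharply at the expected height, so it's seated. One more small push, then release.

Call:
{"name": "jog_arm", "arguments": {"plan": [[[0,0,0.01,0,0,0],[0,0,0,0,0,0],[0,0,0,0,0,0]]]}}

```text
time_s: 21.15
position: [0.5126, -0.1755, 0.1304]
tool_rot: [[0.179, 0.984, 0.001], [0.984, -0.179, -0.001], [-0.001, 0.001, -1.0]]
ft_force: [-5.8, -1.2, 10.0]
grip_width: 0.0144
```

Call:
{"name": "jog_arm", "arguments": {"plan": [[[0,0,0,0,0,0],[0,0,0,0,0,0],[0,0,0,0,0,0],[0,0,0,0,0,0],[0,0,0,0,0,0],[0,0,0,0,0,0],[0,0,0,0,0,0],[0,0,0,0,0,0]]], "grip": 0.2}}

```text
time_s: 21.95
position: [0.5126, -0.1754, 0.1294]
tool_rot: [[0.179, 0.984, 0.0], [0.984, -0.179, -0.0], [0.0, 0.0, -1.0]]
ft_force: [0.7, 0.3, -0.9]
grip_width: 0.0507
```

Run:
```python
from h import *
p,R,s=state(); print(p,s["ft_force"],s["wrist_torque"],s["grip_width"])
I=ext("wrist"); im,d=vision.get_image("wrist")
cv2.imwrite("pics/w9.png",im[:,:,::-1])
```

```text
[ 0.51257253 -0.17544997  0.12942178] [ 0.67717316  0.30548904 -0.85972357] [ 0.01305059  0.02799571 -0.04122648] 0.05066602422259554
```

View pics/w9.png

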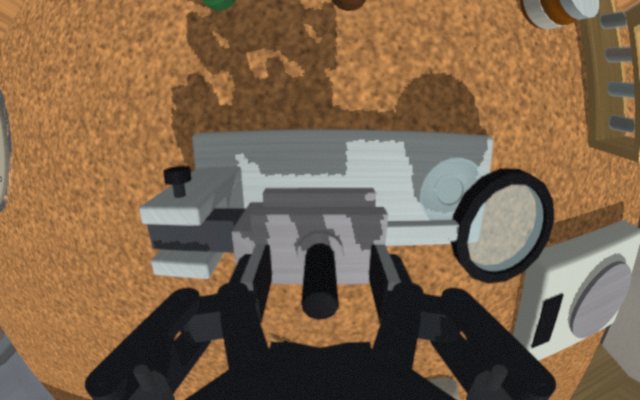

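The fingers are clear of the handle, which is at (320,280), and the pin stands upright in the ear. I'll retreat straight up.

Call:
{"name": "jog_arm", "arguments": {"plan": [[[0,0,-0.1,0,0,0],[0,0,-0.2,0,0,0],[0,0,-0.4,0,0,0],[0,0,-0.4,0,0,0],[0,0,-0.4,0,0,0],[0,0,-0.4,0,0,0],[0,0,-0.4,0,0,0],[0,0,-0.3,0,0,0],[-0.5,0,0,0,0,0],[-0.5,0,0,0,0,0]]]}}

```text
time_s: 23.0
position: [0.5055, -0.215, 0.2347]
tool_rot: [[0.178, 0.984, 0.001], [0.984, -0.178, -0.001], [-0.001, 0.002, -1.0]]
ft_force: [0.9, -0.9, -0.2]
grip_width: 0.0518
```

Run:
```python
from h import *
p,R,s=state(); print(p,s["ft_force"],s["grip_width"])
I=ext("wrist"); im,d=vision.get_image("wrist")
P,uv=cloud("wrist",d,np.ones_like(d,bool),I)
r=np.hypot(P[:,0]-.5126,P[:,1]+.1755)
for lo,hi in ((.1235,.1285),(.13,.14),(.14,.15),(.15,.16),(.16,.166),(.168,.178)):
    k=(r<.016)&(P[:,2]>lo)&(P[:,2]<hi); print(lo,k.sum(),P[k].mean(0).round(4) if k.any() else '')
k=(r<.012)&(P[:,2]>.167); print("top",k.sum(),P[k].mean(0).round(4), "flange top",np.median(P[(r>.009)&(r<.012)&(P[:,2]<.13)&(P[:,2]>.11),2]),"ear",np.median(P[(r>.016)&(r<.02)&(abs(P[:,2]-.12)<.01),2]))
cv2.imwrite("pics/w10.png",cv2.resize(im[100:260,220:420,::-1],None,fx=3.5,fy=3.5,interpolation=cv2.INTER_CUBIC))
im,d=vision.get_image("scene")
cv2.imwrite("pics/s10z.png",cv2.resize(im[90:240,200:440,::-1],None,fx=3.3,fy=3.3,interpolation=cv2.INTER_CUBIC))
for q in ["stub","dish","flask","vial","jar","nut","pencil"]:
    for e in spotter.trace("scene",q)[:1]:
        C,_=cloud("scene",d,e["pixels"]); print(q,round(e["score"],2),e["rect"],np.median(C,0).round(3))
```

```text
[ 0.50547568 -0.21501961  0.23472379] [ 0.89978328 -0.93119869 -0.17007258] 0.05183879193389098
0.1235 317 [ 0.5144 -0.171   0.1255]
0.13 29 [ 0.5144 -0.1693  0.1351]
0.14 32 [ 0.5148 -0.1694  0.1457]
0.15 37 [ 0.5145 -0.1695  0.1554]
0.16 33 [ 0.5135 -0.1692  0.1633]
0.168 391 [ 0.5134 -0.1753  0.1705]
top 397 [ 0.5134 -0.1751  0.1704] flange top 0.12556744891747235 ear 0.12063093565797249
stub 0.44 [360.6, 177.4, 368.5, 189.7] [0.494 0.13  0.086]
dish 0.45 [230.0, 204.3, 252.2, 215.9] [ 0.637 -0.184  0.02 ]
flask 0.67 [448.4, 199.0, 474.9, 237.2] [0.515 0.408 0.047]
vial 0.69 [350.2, 180.4, 402.6, 215.9] [0.515 0.17  0.064]
jar 0.93 [270.4, 246.3, 292.0, 277.6] [ 0.779 -0.021  0.052]
nut 0.66 [305.0, 205.2, 310.5, 215.4] [ 0.575 -0.01   0.021]
pencil 0.69 [170.0, 151.3, 218.2, 172.0] [ 0.489 -0.41   0.006]
```

View pics/w10.png

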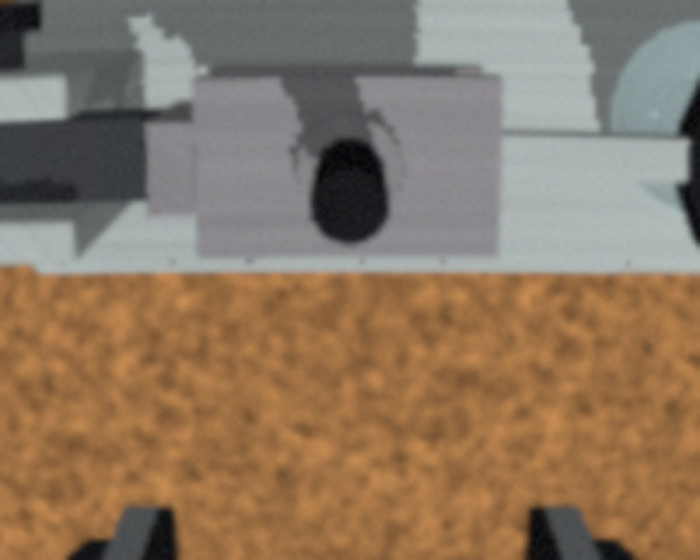

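View pics/s10z.png

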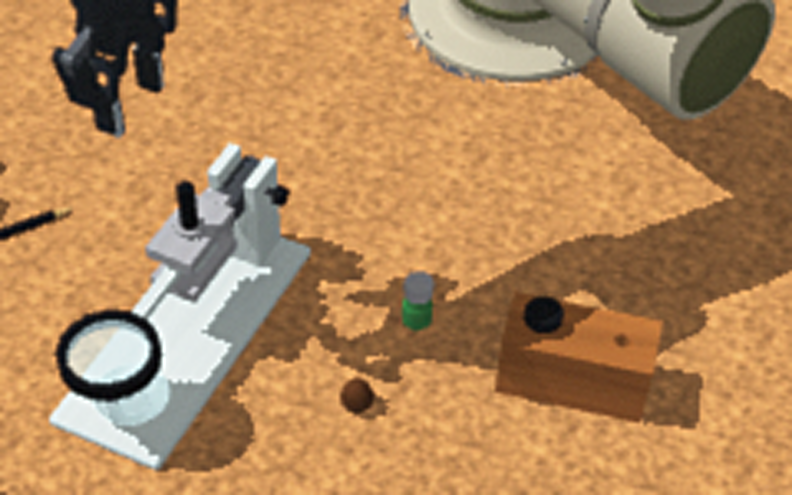

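The pin is seated: flange top 0.1256 over ear top 0.1206, and handle top at 0.1704 against an expected 0.170. Everything else is where it was. The network's "vial" box landed on the block, but the vial itself is visible and unmoved at about (327,181).

```bash
python3 -c "
from rig import close_job; print(close_job())"
```

```text
the job is handed in; nothing more can be done
None
```

The pivot pin is home in the stand and let go. I handed the job in at about 23 s; the hand-in reports no verdict.

**What I did:** I took the long-handled pin from the block and measured the hole in the upper ear with the wrist camera. I then lowered the pin in small steps through the upper ear, the arm's eye and the lower ear. The upward force only rose, to about 10–11 N, when the flange met the ear. I then opened the gripper and backed away.

**Last checks:**
- **Seated:** the flange top is 5 mm above the ear's top face, which matches the flange's thickness. The handle top is at 0.1704 m, against 0.170 m expected.
- **Upright:** the side of the handle reads the same position at every height to about 1 mm.
- **Gripper:** it is clear of everything, and the wrist reads close to zero force.
- **Rest of the table:** the other pin, flask, nut, jar, pencil and dish are where they were, within about 1 cm.

**Checks that disagreed:**
- **Spring catch:** I did not feel its stated 5–15 N push. I saw only about 2–3 N sideways over the last few millimetres before the flange met the ear.
- **Vial:** the network's last "vial" detection landed on the wooden block. I checked the vial by eye in the picture, and it has not moved.

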